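# Shim the rocking microscope stand

## Robot

A 6-joint arm with a two-finger parallel gripper is mounted at the origin on the work surface. World frame = base frame: x ahead of the robot, y to its left, z up, the work surface at z = 0. Lengths are in mm, angles in rad, forces in N, time in s.
With the tool pointing down it reaches from about 350 to 975 mm from the base axis. Payload 7.1 kg.
Tool frame: the origin (TCP) lies on the mounting face of the last link; the fingertips stand 182 mm ahead of it and the grasp point (between the pads) lies 163 mm ahead of it (ctrl.finger_overhang is the distance from the TCP to the fingertips, in mm); z points along the fingers, y is the direction in which the jaws open and shut (so a half turn about z gives the same grasp; the last joint's range is limited). The gripper opens to 88 mm and grips with 3 to 60 N. Pads are 20 mm wide; open, the fingers measure 115 mm over their backs; the gripper's body (75 mm by 178 mm) begins 61 mm behind the grasp point.
Start: joints at [-1.345, 0.423, 1.63, -0, 1.089, -0.019], TCP at [151.496, -606.346, 404.675] pointing down, gripper open.
Joint ranges: [-3, 3], [-0.9, 2.11], [0.09, 2.58], [-1.31, 4.45], [0.11, 2.69], [-2.54, 2.54]. Speed limits (rad/s): [2.39, 2.39, 3.01, 3.14, 3.14, 3.14].

## Interface

Orientations are given as a rotation vector (axis times angle).
In Python, from workcell import ctrl, viewer, recognise gives the robot as it stands.
- The arm moves only by the shell command python3 -m handwheel 'ROWS'. ROWS is JSON, a list of rows, each an object of numbers: "gripper": the closure, from 0 (fully open) to 1 (shut); "tx", "ty", "tz": the shift along the tool's x, y, z in m; "rx", "ry", "rz": the turn, a rotation vector about the tool's x, y, z in degrees. In form: [{"gripper": .., "tx": .., "ty": .., "tz": .., "rx": .., "ry": .., "rz": ..}, ...]. A call has 1 to 8 rows; each row shifts and turns the commanded pose from where the row before left it, along the tool's axes as they then stand; what a row does not reach is not made up. A row lasts 1/8 s, in which the tool goes at most 62.5 mm and 10.7 degrees, less where a joint would pass 70% of its speed; a pose out of reach is approached as far as the arm can. A call with a gripper value outside its range is refused whole. The fingers move at their own pace and stop on an object; the grip force is fixed at half the most. Time passes only in rows, so rows that do not move let the fingers close. It gives the time, the measured TCP pose, the force and the opening at its end, in the units of the state.
- ctrl.get_obs(): the state, without advancing time (a new reading comes with each control period).
- viewer.get_image(name): name is "side" or "top"; returns a dict with "image" (384x512x3 uint8, red, green, blue), "range_z" (384x512 float32, mm along the optical axis (not along the pixel's ray), 0 where there is no reading), "vfov" (degrees; the focal length in pixels is half the picture's height over the tangent of half this angle, whatever the lens; pixels are square), "cx", "cy" (the principal point, pixels), "extrinsics" (4x4, takes a point from world to camera coordinates). Camera axes: x right, y up, looking along -z (the intrinsics and any distortion apply to the point x, -y, -z); pixel columns grow to the right and rows downward; lengths in mm; the calibration is good to about 2 mm. A picture is of the moment at which its call begins.
- ctrl.close_job(): hands the job in, once; it reports no verdict.
Trained networks look in a picture, given as the dict that the camera call returned (one of the last four; its "shot" number tells which), for a name from the list of things; names that differ only in an ending like _2 or _b are one class to them, and where a whole thing is asked for, a point or a joint stands for the part that bears it (a point fixed in the world has none). Each returns a list of dicts, best first, with "p" (0 to 1); they miss things now and then, are a little off and sometimes report something else, mostly with a low value. They report only what shows in the picture. A call takes as long as a camera call. They do not tell look-alikes from the thing itself.
- recognise(picture, name): "xy" ([column, row] as shares, 0 to 1, of the picture: columns of its width, rows of its height, amid what is visible of it).
The state is a dict: "t": time; "qpos": joint angles; "qvel": joint speeds; "joint_torque": joint torques, N m; "ee_pos": TCP position; "orientation": TCP orientation; "ft_force": force on the tool from outside, world axes, zero at the start; "moment": the same for the moment, N m; "width": finger opening in mm.
Only numpy, scipy, OpenCV 4.12 (cv2) and the standard library are available. Lean on these libraries where they do the work, as an engineer would, in place of code of your own. Each camera call takes 0.05 s, during which the arm holds its last target.

## Task

The microscope stand on the blue mat rocks because one of its four feet is too short. Without picking anything up, push the loose wooden wedge along the mat, thin end first, under that short foot until it is snug and the stand can no longer rock, but do not jack the stand up or shove it along; then take the fingers off the wedge and press down firmly with a fingertip on the round steel pad right above that foot, so that the wedge takes the load and the stand stays level, and come away. Leave the other things on the mat where they are.

Things in the scene. Friction and masses are not known exactly. Their poses are not given: they have to be found in the camera images.
- stand: Microscope stand, about 3 kg, loose on a 3 mm mat (mat top z = 0.003). Origin: on the mat under the centre of its black base plate, z up. Plate 200 (x) x 210 (y) mm, 26 to 44 mm above the mat. Feet in ears at x = +-70, y = +-135 mm; the one at x = -70, y = +135 is short. It rests level on the other three; a push down of 1.5 to 3 N above the short one tips it.
- head (a point): On the axis of the microscope's head (radius 33 mm), at its lowest point, 158 mm above the mat, over the base plate; it reaches up to 305 mm, as does the steel column (radius 13 mm) 80 mm from it along the stand's +x that carries it.
- short_foot (a point): Lowest point of the short foot, a black rubber ball of radius 12 mm under an ear. It hangs 6 to 11 mm above the mat, differently each time, and is fixed in the stand.
- press_pad (a point): The place to press: centre of the top of the round steel pad (radius 15 mm) above the short foot, 46 mm above the mat. The ear under it is 36 mm wide, runs along the stand's y to a round end (radius 18 mm about this point), and is 28 to 40 mm above the mat.
- shim: Loose wooden wedge, 90 g, 100 (x) x 44 (y) mm. Origin: centre of its flat underside. x points to the thin end (3.5 mm high, at x = +50); the tail (x = -50) is an upright face 22 mm high; the top slopes evenly. Starts thin end to the foot, 40 to 100 mm from it, up to 0.25 rad askew and 20 mm off line. Slides freely with under 1.5 N; once snug it resists with several newtons.
- heat_sink: Finned aluminium heat sink 40 x 40 x 26 mm, near the wedge; leave alone. Origin: centre of underside.
- wood_block: Plain wooden block 70 (x) x 40 (y) x 22 mm, not the wedge; leave alone. Origin: centre of underside.
- flux_jar: Small jar, radius 20 mm, 45 mm high; leave alone. Origin: centre of underside.
- screwdriver: Screwdriver lying along its x, 170 mm long; leave alone. Origin: on the mat under its middle.
- solder_spool: Grey spool, radius 30 mm, 42 mm high; leave alone. Origin: centre of underside.
- parts_tray: Grey divided tray 130 (x) x 90 (y) x 30 mm; leave alone. Origin: centre of underside.
- multimeter: Black meter lying flat, 150 (x) x 80 (y) x 42 mm; leave alone. Origin: centre of underside.
Mind the look-alikes: they are no part of the job. What is shaped like the shim but pink or white is not meant.

How it is judged:
By the outcome, as a careful person would: the job done as asked, in the order asked, and still so for the second after the job is handed in, with the robot touching nothing.
It also fails if it takes over 45 s, if anything falls off the work surface, if the arm or the gripper's body presses on something with over 40 N, if the wrist force passes 120 N, or if a joint passes its speed limit or range.

## Working session

There is one attempt and no reset: what is moved stays moved. The work goes in short steps, Python scripts to look and compute and a shell command to move; the robot and the scene stay as the last step left them, time stands still between calls to the robot, and variables do not carry over. Pictures are saved under pics/ and viewed, and the job is handed in when it is done.

```bash
ls; mkdir -p pics
python3 - <<'E'
from workcell import ctrl, viewer, recognise
import cv2,numpy as np,pickle
o=ctrl.get_obs(); print(o, ctrl.finger_overhang)
for n in ("side","top"):
    p=viewer.get_image(n); cv2.imwrite(f"pics/{n}0.png",p["image"][:,:,::-1])
    pickle.dump(p,open(f"{n}0.pkl","wb"))
    print(n,p["vfov"],p["cx"],p["cy"],p["extrinsics"],[k for k in p])
    for nm in ["stand","head","short_foot","press_pad","shim","heat_sink","wood_block","flux_jar","screwdriver","solder_spool","parts_tray","multimeter"]:
        print(nm,[( [round(a*b) for a,b in zip(d["xy"],(512,384))],round(d["p"],2)) for d in recognise(p,nm)][:4])
E
```

```text
pics
{'t': 0.0, 'qpos': array([-1.34495787e+00,  4.23796460e-01,  1.63071027e+00, -2.34171715e-06,
        1.08859696e+00, -1.89868901e-02]), 'qvel': array([ 1.54381239e-03,  7.68020007e-05, -7.81008638e-04,  7.59531850e-04,
       -1.17343720e-03,  9.70035928e-04]), 'joint_torque': array([-1.35939474e-03, -5.44620252e+01, -2.73668075e+01,  6.42558374e-02,
        2.27145420e-02, -1.03330653e-04]), 'ee_pos': array([ 151.45906356, -606.06957177,  403.92123824]), 'orientation': array([-3.11659214e+00, -3.83429212e-01,  2.48168280e-04]), 'ft_force': array([-0.33831688,  0.64593484,  0.56334803]), 'moment': array([ 0.01602779, -0.01299893,  0.04444589]), 'width': 87.79452362994375} 182.0
side 49.64268006150005 260.11851106794296 183.11358399890298 [[-9.14143561e-01 -4.05278272e-01  9.54311825e-03  5.38053291e+02]
 [ 2.86002442e-01 -6.28064670e-01  7.23697018e-01 -2.35638797e+02]
 [-2.87304982e-01  6.64292325e-01  6.90051849e-01 -1.08059716e+03]
 [ 0.00000000e+00  0.00000000e+00  0.00000000e+00  1.00000000e+00]] ['image', 'range_z', 'vfov', 'cx', 'cy', 'extrinsics', 'shot']
stand [([254, 
[... 608 characters left out ...]
-5.83372394e+02]
 [-1.18094000e-01 -2.17011208e-02  9.92765264e-01 -1.32972863e+03]
 [ 0.00000000e+00  0.00000000e+00  0.00000000e+00  1.00000000e+00]] ['image', 'range_z', 'vfov', 'cx', 'cy', 'extrinsics', 'shot']
stand [([295, 163], 0.96), ([381, 200], 0.23)]
head [([293, 165], 0.93)]
short_foot [([292, 165], 0.36)]
press_pad [([294, 164], 0.97)]
shim [([298, 222], 0.89), ([210, 219], 0.87), ([168, 193], 0.78), ([258, 222], 0.57)]
heat_sink [([233, 150], 0.54)]
wood_block [([144, 232], 0.71)]
flux_jar [([176, 162], 0.62)]
screwdriver [([387, 244], 0.69)]
solder_spool [([146, 232], 0.71)]
parts_tray [([377, 159], 0.87), ([385, 241], 0.71), ([290, 166], 0.39)]
multimeter [([386, 199], 0.71)]
```

Run:
```python
import cv2
for n in ("side","top"):
    i=cv2.imread(f"pics/{n}0.png"); cv2.imwrite(f"pics/{n}0c.png",cv2.resize(i[90:384 if n=="side" else 290,120:430],None,fx=2.5,fy=2.0 if 0 else 2.5,interpolation=cv2.INTER_CUBIC)[:600])
```

```text
(no output)
```

View pics/side0.png

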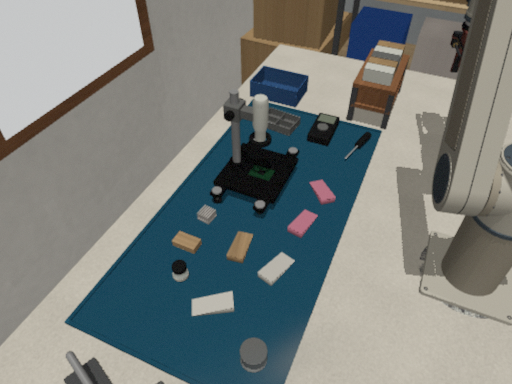

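View pics/top0.png

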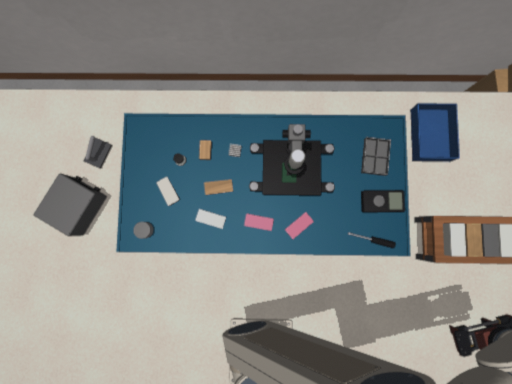

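```bash
ls pics
```

```text
side0.png
side0c.png
top0.png
top0c.png
```

View pics/top0c.png

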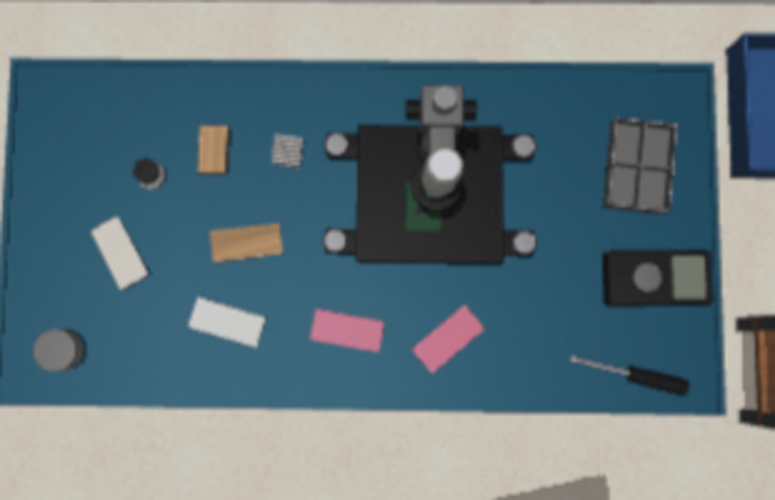

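View pics/side0c.png

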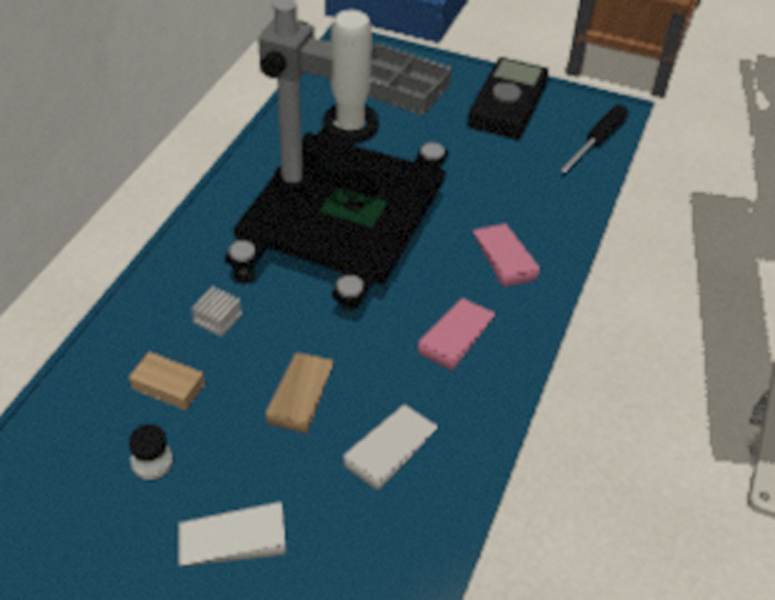

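```bash
cat > h.py <<'E'
import numpy as np,cv2,pickle
def world(p):
    H,W=p["range_z"].shape; f=H/2/np.tan(np.radians(p["vfov"])/2)
    v,u=np.mgrid[:H,:W]; z=p["range_z"].astype(float)
    c=np.stack([(u-p["cx"])/f*z,-(v-p["cy"])/f*z,-z],-1)
    E=p["extrinsics"]; w=(c-E[:3,3])@E[:3,:3]
    w[z<=0]=np.nan; return w
def proj(p,X):
    H=384; f=H/2/np.tan(np.radians(p["vfov"])/2); E=p["extrinsics"]
    c=np.atleast_2d(X)@E[:3,:3].T+E[:3,3]; return np.stack([p["cx"]+f*c[:,0]/-c[:,2],p["cy"]-f*c[:,1]/-c[:,2]],-1)
def wood(p,box):
    h=cv2.cvtColor(p["image"],cv2.COLOR_RGB2HSV); m=(h[...,0]>8)&(h[...,0]<28)&(h[...,1]>80)&(h[...,2]>70)
    k=np.zeros_like(m); u0,v0,u1,v1=box; k[v0:v1,u0:u1]=1; return m&k
def pads(p,box,zlo=40,zhi=55):
    w=world(p); h=cv2.cvtColor(p["image"],cv2.COLOR_RGB2HSV); u0,v0,u1,v1=box
    m=np.zeros(h.shape[:2],bool); m[v0:v1,u0:u1]=1
    return m&(h[...,2]>90)&(h[...,1]<80)&(w[...,2]>zlo)&(w[...,2]<zhi),w
E
python3 - <<'E'
from h import *
for n,wb,pb in(("top",(200,175,236,198),[(246,140,264,156),(246,178,264,194),(322,140,338,156),(322,178,338,194)]),("side",(224,228,258,262),[(208,184,226,200),(252,198,268,214),(285,146,300,160)])):
    p=pickle.load(open(n+"0.pkl","rb")); w=world(p); m=wood(p,wb); q=w[m]; q=q[~np.isnan(q[:,0])]
    print(n,len(q),q.min(0),q.max(0)); r=cv2.minAreaRect(q[q[:,2]>2][:,:2].astype(np.float32)); print(r,cv2.boxPoints(r))
    A=np.c_[q[:,:2],np.ones(len(q))]; print("plane",np.linalg.lstsq(A,q[:,2],rcond=None)[0])
    c=np.argsort(q[:,1]); print("z sorted by y",[ (round(np.median(q[k,1])),round(np.median(q[k,2]),1)) for k in np.array_split(c,8)])
    for b in pb:
        mm,_=pads(p,b); q=w[mm]; print("pad",b,len(q),np.mean(q,0) if len(q) else 0,(q.min(0)+q.max(0))/2 if len(q) else 0)
    mat=w[215:225,130:140].reshape(-1,3) if n=="top" else w[290:300,150:160].reshape(-1,3)
    print("mat",np.nanmedian(mat,0))
E
```

```text
top 294 [549.83068041 116.02746323   3.27444906] [600.3668195  210.90630875  28.63427293]
((574.4556274414062, 162.66641235351562), (41.712547302246094, 96.01043701171875), 8.749886512756348) [[546.5395  206.94026]
 [561.1447  112.0472 ]
 [602.37177 118.39256]
 [587.76654 213.28561]]
plane [-0.0364462   0.17440592  8.59554758]
z sorted by y [(121, np.float64(9.0)), (135, np.float64(10.8)), (146, np.float64(12.4)), (159, np.float64(15.2)), (170, np.float64(18.2)), (182, np.float64(19.8)), (193, np.float64(21.7)), (205, np.float64(23.4))]
pad (246, 140, 264, 156) 53 [714.12968019  32.17370987  48.62430921] [714.44176628  32.76980671  48.35318154]
pad (246, 178, 264, 194) 59 [575.50176976  33.5110083   47.86927187] [574.81815875  34.19198801  46.86225996]
pad (322, 140, 338, 156) 56 [ 716.01705403 -237.85806695   48.03920088] [ 715.16323515 -238.05507974   47.54013978]
pad (322, 178, 338, 194) 58 [ 575.22878312 -237.74320739   48.00977459] [ 576.05842829 -236.62797667   47.38531308]
mat [451.14612189 469.34355267   4.47579373]
side 468 [545.51329951 114.9097057    2.17676206] [601.42823
[... 171 characters left out ...]
113.184204]
 [603.84796  120.20259 ]
 [587.96747  220.68481 ]]
plane [-0.03345003  0.13925577  9.56165752]
z sorted by y [(126, np.float64(6.5)), (142, np.float64(9.6)), (157, np.float64(12.1)), (170, np.float64(15.1)), (184, np.float64(17.0)), (197, np.float64(20.2)), (209, np.float64(22.1)), (216, np.float64(16.8))]
pad (208, 184, 226, 200) 57 [714.61280106  35.66740042  46.70631069] [715.3529916   34.05100938  47.29026206]
pad (252, 198, 268, 214) 64 [575.32157149  34.51107894  46.75338086] [574.87001661  32.40750142  45.17959963]
pad (285, 146, 300, 160) 38 [ 574.88216723 -234.89264576   46.17829927] [ 574.78206201 -235.87991526   46.10977192]
mat [703.42176523 385.20865865   1.75606014]
```

```bash
cat >> h.py <<'E'
from scipy.spatial.transform import Rotation as Ro
def plan(target,yaw,pos=None,rv=None):
    """target fingertip xyz; yaw = world heading (deg) of tool y axis; prints tool shift in current axes, and turn"""
    from workcell import ctrl
    o=ctrl.get_obs(); pos=o["ee_pos"] if pos is None else pos; R=Ro.from_rotvec(o["orientation"] if rv is None else rv)
    cy=np.cos(np.radians(yaw)); sy=np.sin(np.radians(yaw)); y=np.array([cy,sy,0]); z=np.array([0,0,-1.]); x=np.cross(y,z)
    G=Ro.from_matrix(np.stack([x,y,z],1)); d=R.inv().apply(np.array(target)+[0,0,182]-pos)
    print("tip",(pos+R.apply([0,0,182])).round(1),"axes x,y",R.as_matrix()[:,0].round(3),R.as_matrix()[:,1].round(3))
    print("shift mm",d.round(1),"turn deg",np.degrees((R.inv()*G).as_rotvec()).round(2),"F",o["ft_force"].round(2),"w",round(o["width"],1),"t",o["t"],"q",o["qpos"].round(2))
E
python3 - <<'E'
from h import *
p=pickle.load(open("top0.pkl","rb")); w=world(p)
q=w[140:180,280:320].reshape(-1,3); q=q[q[:,2]>250]; print("head/col top",q.mean(0),q.min(0),q.max(0))
plan([563,250,150],0+8.9); plan([563,250,150],180+8.9)
E
```

```text
head/col top [ 647.62069877 -102.19057758  287.36580965] [ 612.80110659 -127.01544719  251.07490477] [691.22206305 -80.38257648 314.79328193]
tip [ 151.5 -606.3  222.7] axes x,y [0.97  0.242 0.   ] [ 0.242 -0.97  -0.   ]
shift mm [ 606.7 -731.1   72.7] turn deg [ -0.    -0.   -84.88] F [ 0.33 -0.11 -0.01] w 87.6 t 1.3 q [-1.35  0.42  1.63  0.    1.09 -0.02]
tip [ 151.5 -606.3  222.7] axes x,y [0.97  0.242 0.   ] [ 0.242 -0.97  -0.   ]
shift mm [ 606.7 -731.1   72.7] turn deg [-0.    0.   95.12] F [ 0.33 -0.11 -0.01] w 87.6 t 1.3 q [-1.35  0.42  1.63  0.    1.09 -0.02]
```

```bash
python3 -m handwheel '[{"gripper":0.85,"tx":0,"ty":0,"tz":0,"rx":0,"ry":0,"rz":-10.6},{"gripper":0.85,"rz":-10.6},{"gripper":0.85,"rz":-10.6},{"gripper":0.85,"rz":-10.6},{"gripper":0.85,"rz":-10.6},{"gripper":0.85,"rz":-10.6},{"gripper":0.85,"rz":-10.6},{"gripper":0.85,"rz":-10.6}]'; python3 -c "
from h import *
plan([561,252,150],8.9)"
```

```text
tip [ 151.5 -606.3  222.7] axes x,y [0.97  0.242 0.   ] [ 0.242 -0.97  -0.   ]
shift mm [ 605.3 -733.5   72.7] turn deg [ -0.    -0.   -84.88] F [ 0.33 -0.11 -0.01] w 87.6 t 1.3 q [-1.35  0.42  1.63  0.    1.09 -0.02]$[1]: bad value
```

```bash
python3 -m handwheel '[{"gripper":0.85,"tx":0,"ty":0,"tz":0,"rx":0,"ry":0,"rz":-10.6},{"gripper":0.85,"tx":0,"ty":0,"tz":0,"rx":0,"ry":0,"rz":-10.6},{"gripper":0.85,"tx":0,"ty":0,"tz":0,"rx":0,"ry":0,"rz":-10.6},{"gripper":0.85,"tx":0,"ty":0,"tz":0,"rx":0,"ry":0,"rz":-10.6},{"gripper":0.85,"tx":0,"ty":0,"tz":0,"rx":0,"ry":0,"rz":-10.6},{"gripper":0.85,"tx":0,"ty":0,"tz":0,"rx":0,"ry":0,"rz":-10.6},{"gripper":0.85,"tx":0,"ty":0,"tz":0,"rx":0,"ry":0,"rz":-10.6},{"gripper":0.85,"tx":0,"ty":0,"tz":0,"rx":0,"ry":0,"rz":-10.6}]'; python3 -c "
from h import *
plan([561,252,150],8.9)"
```

```text
t: 2.3
ee_pos: [151.5, -606.3, 404.7]
orientation: [-2.037, -2.392, -0.0]
ft_force: [-0.4, 0.3, 0.4]
width: 14.4
tip [ 151.5 -606.3  222.7] axes x,y [-0.159  0.987  0.   ] [0.987 0.159 0.   ]
shift mm [782.1 541.1  72.7] turn deg [ 0.   -0.    0.28] F [-0.36  0.32  0.42] w 14.4 t 2.3 q [-1.34  0.42  1.63  0.    1.09 -1.51]
```

```bash
python3 -m handwheel '[{"gripper":0.85,"tx":0.049,"ty":0.034,"tz":0,"rx":0,"ry":0,"rz":0},{"gripper":0.85,"tx":0.049,"ty":0.034,"tz":0,"rx":0,"ry":0,"rz":0},{"gripper":0.85,"tx":0.049,"ty":0.034,"tz":0,"rx":0,"ry":0,"rz":0},{"gripper":0.85,"tx":0.049,"ty":0.034,"tz":0,"rx":0,"ry":0,"rz":0},{"gripper":0.85,"tx":0.049,"ty":0.034,"tz":0,"rx":0,"ry":0,"rz":0},{"gripper":0.85,"tx":0.049,"ty":0.034,"tz":0,"rx":0,"ry":0,"rz":0},{"gripper":0.85,"tx":0.049,"ty":0.034,"tz":0,"rx":0,"ry":0,"rz":0},{"gripper":0.85,"tx":0.049,"ty":0.034,"tz":0,"rx":0,"ry":0,"rz":0}]'; python3 -m handwheel '[{"gripper":0.85,"tx":0.049,"ty":0.034,"tz":0,"rx":0,"ry":0,"rz":0},{"gripper":0.85,"tx":0.049,"ty":0.034,"tz":0,"rx":0,"ry":0,"rz":0},{"gripper":0.85,"tx":0.049,"ty":0.034,"tz":0,"rx":0,"ry":0,"rz":0},{"gripper":0.85,"tx":0.049,"ty":0.034,"tz":0,"rx":0,"ry":0,"rz":0},{"gripper":0.85,"tx":0.049,"ty":0.034,"tz":0,"rx":0,"ry":0,"rz":0},{"gripper":0.85,"tx":0.049,"ty":0.034,"tz":0,"rx":0,"ry":0,"rz":0},{"gripper":0.85,"tx":0.049,"ty":0.034,"tz":0,"rx":0,"ry":0,"rz":0},{"gripper":0.85,"tx":0.049,"ty":0.034,"tz":0,"rx":0,"ry":0,"rz":0}]'; python3 -c "
from h import *
plan([561,252,12],8.9)"
```

```text
t: 3.3
ee_pos: [360.7, -175.5, 405.1]
orientation: [2.044, 2.384, 0.001]
ft_force: [0.1, -0.6, -0.7]
width: 13.2
t: 4.3
ee_pos: [569.4, 253.9, 404.8]
orientation: [2.043, 2.386, 0.0]
ft_force: [-0.2, 0.3, 0.4]
width: 13.2
tip [569.4 253.9 222.8] axes x,y [-0.154  0.988 -0.   ] [0.988 0.154 0.   ]
shift mm [ -0.5  -8.6 210.8] turn deg [ 0.02  0.   -0.05] F [-0.22  0.25  0.35] w 13.2 t 4.3 q [ 0.4   0.42  1.63 -0.    1.09  0.25]
```

```bash
python3 -m handwheel '[{"gripper":0.85,"tx":0,"ty":-0.0086,"tz":0.05,"rx":0,"ry":0,"rz":0},{"gripper":0.85,"tx":0,"ty":0,"tz":0.05,"rx":0,"ry":0,"rz":0},{"gripper":0.85,"tx":0,"ty":0,"tz":0.05,"rx":0,"ry":0,"rz":0},{"gripper":0.85,"tx":0,"ty":0,"tz":0.04,"rx":0,"ry":0,"rz":0},{"gripper":0.85,"tx":0,"ty":0,"tz":0.02,"rx":0,"ry":0,"rz":0},{"gripper":0.85,"tx":0,"ty":0,"tz":0,"rx":0,"ry":0,"rz":0}]'
python3 - <<'E'
from h import *
from workcell import viewer
for n in("side","top"):
    p=viewer.get_image(n); pickle.dump(p,open(n+"1.pkl","wb")); i=p["image"][:,:,::-1]
    i=i[170:300,170:300] if n=="side" else i[130:230,160:300]
    cv2.imwrite(f"pics/{n}1.png",cv2.resize(i,None,fx=4,fy=4,interpolation=cv2.INTER_CUBIC))
plan([561,240,12],8.9)
E
```

```text
t: 5.05
ee_pos: [560.0, 250.4, 193.7]
orientation: [-2.043, -2.385, 0.003]
ft_force: [1.2, 0.4, 0.3]
width: 12.8
tip [561.3 250.9  13.9] axes x,y [-0.153  0.988  0.   ] [0.988 0.153 0.002]
shift mm [-10.7  -1.6   1.9] turn deg [ 0.1  -0.03 -0.08] F [0.29 0.03 0.23] w 13.4 t 5.15 q [ 0.4   0.7   1.75 -0.    0.7   0.25]
```

View pics/side1.png

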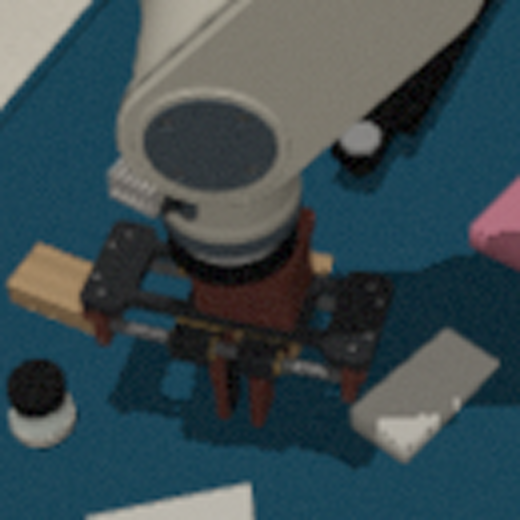

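View pics/top1.png

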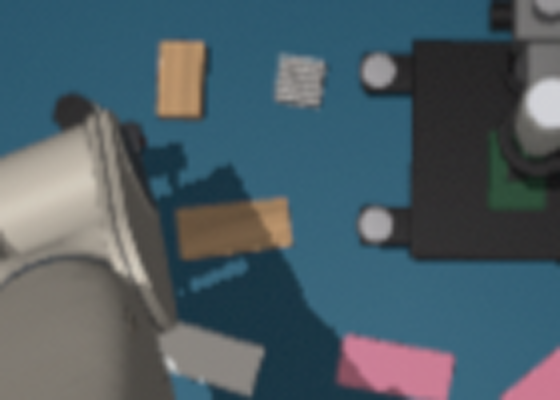

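```bash
python3 -m handwheel '[{"gripper":0.85,"tx":-0.008,"ty":0,"tz":0.001,"rx":0,"ry":0,"rz":0},{"gripper":0.85,"tx":-0.008,"ty":0,"tz":0,"rx":0,"ry":0,"rz":0},{"gripper":0.85,"tx":-0.005,"ty":0,"tz":0,"rx":0,"ry":0,"rz":0},{"gripper":0.85,"tx":-0.003,"ty":0,"tz":0,"rx":0,"ry":0,"rz":0},{"gripper":0.85,"tx":-0.003,"ty":0,"tz":0,"rx":0,"ry":0,"rz":0},{"gripper":0.85,"tx":-0.003,"ty":0,"tz":0,"rx":0,"ry":0,"rz":0},{"gripper":0.85,"tx":0,"ty":0,"tz":0,"rx":0,"ry":0,"rz":0}]'
cat >> h.py <<'E'
def look(tag,show=True):
    """top view: visible wedge, tip edge & axis from mask polygon"""
    from workcell import viewer,ctrl
    p=viewer.get_image("top"); pickle.dump(p,open(f"top{tag}.pkl","wb")); w=world(p)
    m=wood(p,(185,168,262,202)); m=cv2.morphologyEx(m.astype(np.uint8),cv2.MORPH_OPEN,np.ones((2,2)))
    n,l,s,_=cv2.connectedComponentsWithStats(m); k=1+np.argmax(s[1:,4]); q=w[l==k]; q=q[~np.isnan(q[:,0])]
    r=cv2.minAreaRect(q[:,:2].astype(np.float32)); b=cv2.boxPoints(r); b=b[np.argsort(b[:,1])]
    print("n",len(q),"rect",np.round(r[0],1),np.round(r[1],1),round(r[2],1),"thin end mid",b[:2].mean(0).round(1),"other end",b[2:].mean(0).round(1))
    for bx in((246,140,264,156),(246,178,264,194),(322,140,338,156),(322,178,338,194)):
        mm,_=pads(p,bx,38,60); g=w[mm]; print("pad",len(g),g.mean(0).round(1) if len(g) else "")
    cv2.imwrite(f"pics/top{tag}.png",cv2.resize(p["image"][120:220,170:310,::-1],None,fx=5,fy=5,interpolation=cv2.INTER_CUBIC))
E
python3 -c "
from h import *
look('2'); plan([564,220,12],8.9)"
```

```text
t: 6.02
ee_pos: [564.9, 220.8, 193.6]
orientation: [-2.044, -2.386, 0.0]
ft_force: [1.0, -0.0, -0.1]
width: 13.0
n 237 rect [573.7 148.5] [39.5 78.6] 8.8 thin end mid [579.7 109.6] other end [567.7 187.3]
pad 56 [714.9  32.6  48.2]
pad 64 [575.7  33.4  48.5]
pad 57 [ 716.2 -237.9   48.5]
pad 59 [ 575.3 -237.7   48.9]
tip [564.9 220.8  11.6] axes x,y [-0.153  0.988 -0.   ] [ 0.988  0.153 -0.   ]
shift mm [-0.7 -1.  -0.4] turn deg [-0.01  0.   -0.08] F [-0.04  0.05  0.91] w 13.0 t 6.075 q [ 0.35  0.69  1.76 -0.    0.69  0.2 ]
```

View pics/top2.png

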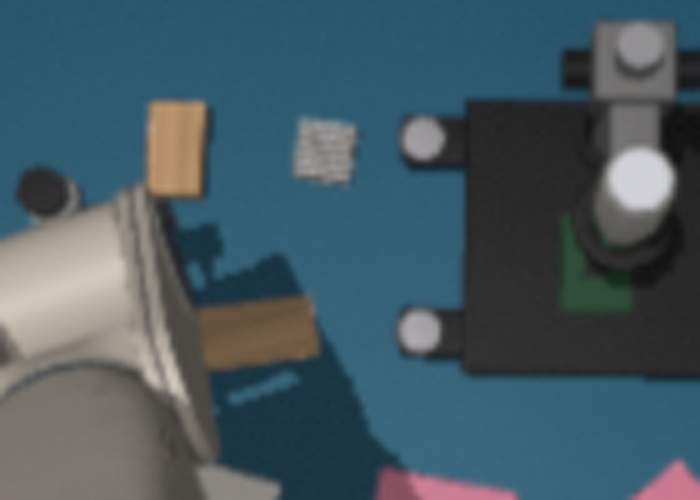

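```bash
python3 -m handwheel '[{"gripper":0.85,"tx":-0.0045,"ty":0.0009,"tz":0,"rx":0,"ry":0,"rz":1.1},{"gripper":0.85,"tx":-0.0045,"ty":0.0009,"tz":0,"rx":0,"ry":0,"rz":1.1},{"gripper":0.85,"tx":-0.0045,"ty":0.0009,"tz":0,"rx":0,"ry":0,"rz":1.1},{"gripper":0.85,"tx":-0.0045,"ty":0.0009,"tz":0,"rx":0,"ry":0,"rz":1.1},{"gripper":0.85,"tx":-0.0045,"ty":0.0009,"tz":0,"rx":0,"ry":0,"rz":1.1},{"gripper":0.85,"tx":-0.0045,"ty":0.0009,"tz":0,"rx":0,"ry":0,"rz":1.1},{"gripper":0.85,"tx":-0.0045,"ty":0.0009,"tz":0,"rx":0,"ry":0,"rz":1.1},{"gripper":0.85,"tx":-0.0045,"ty":0.0009,"tz":0,"rx":0,"ry":0,"rz":1.1}]';python3 -c "
from h import *
look('3'); plan([575,180,12],0)"
```

```text
t: 7.08
ee_pos: [575.2, 185.4, 193.7]
orientation: [-2.222, -2.221, 0.0]
ft_force: [0.0, 0.8, 0.7]
width: 13.6
n 214 rect [574.1 108.7] [37.9 72.8] 0.8 thin end mid [574.5  72.3] other end [573.6 145.1]
pad 57 [715.2  32.9  47.9]
pad 64 [575.7  33.4  47.8]
pad 57 [ 716.5 -238.2   47.9]
pad 60 [ 575.5 -237.8   48.4]
tip [575.3 184.9  11.7] axes x,y [ 0.002  1.    -0.   ] [ 1.    -0.002 -0.   ]
shift mm [-5.  -0.3 -0.3] turn deg [-0.    0.01 -0.1 ] F [ 0.29 -0.31  0.04] w 13.4 t 7.125 q [ 0.29  0.69  1.77 -0.    0.68  0.29]
```

View pics/top3.png

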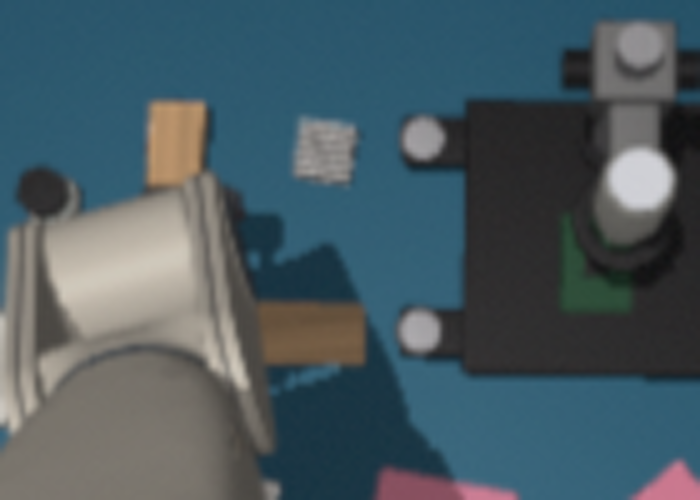

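```bash
python3 -m handwheel '[{"gripper":0.85,"tx":-0.006,"ty":0.0003,"tz":0,"rx":0,"ry":0,"rz":0},{"gripper":0.85,"tx":-0.006,"ty":0.0003,"tz":0,"rx":0,"ry":0,"rz":0},{"gripper":0.85,"tx":-0.006,"ty":0.0003,"tz":0,"rx":0,"ry":0,"rz":0},{"gripper":0.85,"tx":-0.006,"ty":0,"tz":0,"rx":0,"ry":0,"rz":0},{"gripper":0.85,"tx":-0.006,"ty":0,"tz":0,"rx":0,"ry":0,"rz":0},{"gripper":0.85,"tx":-0.006,"ty":0,"tz":0,"rx":0,"ry":0,"rz":0},{"gripper":0.85,"tx":-0.005,"ty":0,"tz":0,"rx":0,"ry":0,"rz":0},{"gripper":0.85,"tx":-0.004,"ty":0,"tz":0,"rx":0,"ry":0,"rz":0}]';python3 -c "
from h import *
look('4'); plan([575,130,12],0)"
```

```text
t: 8.12
ee_pos: [576.1, 140.3, 193.7]
orientation: [2.221, 2.222, 0.0]
ft_force: [-0.5, 0.8, 0.9]
width: 12.8
n 137 rect [574.5  67.6] [37.5 45.4] 1.9 thin end mid [575.3  44.9] other end [573.8  90.3]
pad 58 [714.9  32.8  48.1]
pad 43 [576.9  29.8  48.5]
pad 58 [ 716.5 -237.9   48.1]
pad 58 [ 575.5 -237.9   48.7]
tip [576.  140.   11.7] axes x,y [-0.  1. -0.] [ 1.  0. -0.]
shift mm [-10.   -1.1  -0.3] turn deg [-0.01  0.01  0.01] F [-0.32 -0.72  0.3 ] w 13.1 t 8.175 q [ 0.22  0.68  1.8  -0.    0.67  0.22]
```

View pics/top4.png

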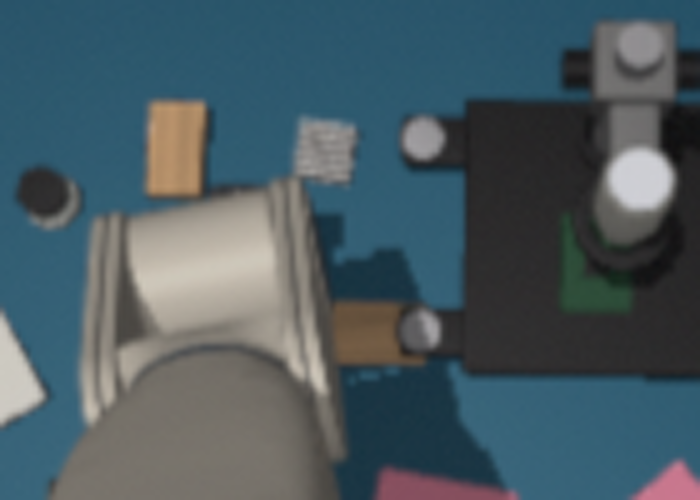

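```bash
python3 -m handwheel '[{"gripper":0.85,"tx":-0.002,"ty":0,"tz":0,"rx":0,"ry":0,"rz":0},{"gripper":0.85,"tx":-0.002,"ty":0,"tz":0,"rx":0,"ry":0,"rz":0},{"gripper":0.85,"tx":-0.002,"ty":0,"tz":0,"rx":0,"ry":0,"rz":0},{"gripper":0.85,"tx":-0.002,"ty":0,"tz":0,"rx":0,"ry":0,"rz":0}]';python3 -m handwheel '[{"gripper":0.85,"tx":-0.0015,"ty":0,"tz":0,"rx":0,"ry":0,"rz":0},{"gripper":0.85,"tx":-0.0015,"ty":0,"tz":0,"rx":0,"ry":0,"rz":0}]'
```

```text
t: 8.68
ee_pos: [576.1, 132.6, 193.7]
orientation: [2.221, 2.222, 0.0]
ft_force: [0.6, 0.5, -0.3]
width: 13.3
t: 8.93
ee_pos: [576.1, 129.6, 193.7]
orientation: [-2.221, -2.222, 0.0]
ft_force: [-0.0, 0.5, -0.2]
width: 13.4
```

```bash
python3 -m handwheel '[{"gripper":0.85,"tx":-0.0015,"ty":0,"tz":0,"rx":0,"ry":0,"rz":0},{"gripper":0.85,"tx":-0.0015,"ty":0,"tz":0,"rx":0,"ry":0,"rz":0}]'
```

```text
t: 9.18
ee_pos: [576.1, 126.6, 193.7]
orientation: [-2.221, -2.222, 0.0]
ft_force: [0.5, 0.4, -0.1]
width: 13.0
```

```bash
python3 -m handwheel '[{"gripper":0.85,"tx":-0.0015,"ty":0,"tz":0,"rx":0,"ry":0,"rz":0},{"gripper":0.85,"tx":-0.0015,"ty":0,"tz":0,"rx":0,"ry":0,"rz":0}]'
```

```text
t: 9.43
ee_pos: [576.2, 124.1, 193.8]
orientation: [-2.221, -2.221, -0.002]
ft_force: [-0.9, 7.8, 0.7]
width: 13.1
```

```bash
python3 -m handwheel '[{"gripper":0.85,"tx":-0.0015,"ty":0,"tz":0,"rx":0,"ry":0,"rz":0},{"gripper":0.85,"tx":-0.0015,"ty":0,"tz":0,"rx":0,"ry":0,"rz":0}]'
```

```text
t: 9.68
ee_pos: [576.4, 122.4, 194.0]
orientation: [-2.222, -2.22, -0.005]
ft_force: [-0.6, 18.4, -0.1]
width: 13.0
```

```bash
python3 -c "
from h import *
look('5'); plan([575,130,12],0)
a=world(pickle.load(open('top4.pkl','rb'))); b=world(pickle.load(open('top5.pkl','rb')))
import numpy as np
for s in ((slice(175,190),slice(270,280)),(slice(175,190),slice(305,320)),(slice(145,155),slice(265,280)),(slice(145,155),slice(310,320))): print(np.nanmean((b-a)[s][...,2]).round(2), np.nanmean(a[s][...,2]).round(1))
"
```

```text
n 72 rect [574.6  56.8] [38.  23.5] 0.8 thin end mid [574.7  45. ] other end [574.4  68.5]
pad 58 [715.   32.8  48. ]
pad 29 [576.1  32.5  49. ]
pad 58 [ 716.5 -237.9   48.1]
pad 60 [ 575.5 -237.9   48. ]
tip [576.7 123.   12.1] axes x,y [0.001 1.    0.003] [ 1.    -0.001  0.002]
shift mm [ 7.6 -1.4  0.1] turn deg [ 0.1  -0.18 -0.04] F [-0.46 14.74 -0.61] w 13.4 t 9.725 q [0.19 0.68 1.8  0.   0.66 0.19]
-0.17 47.1
-0.27 47.1
0.05 47.2
-0.36 47.0
```

View pics/top5.png

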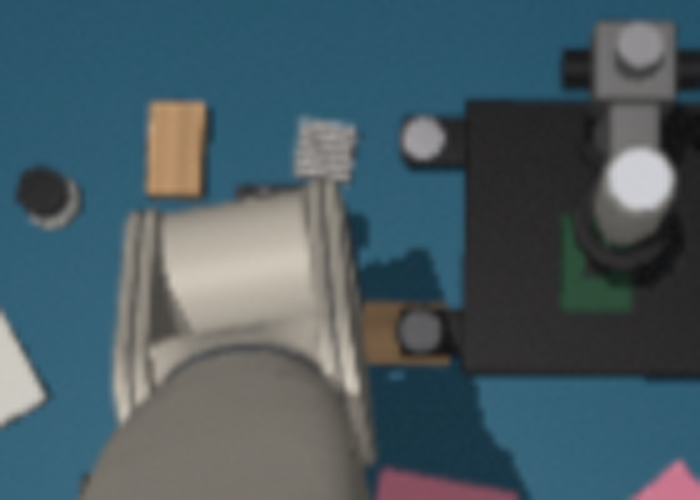

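```bash
python3 -m handwheel '[{"gripper":0.85,"tx":0.003,"ty":0,"tz":0,"rx":0,"ry":0,"rz":0},{"gripper":0.85,"tx":0.01,"ty":0,"tz":0,"rx":0,"ry":0,"rz":0},{"gripper":0.85,"tx":0.015,"ty":0,"tz":0,"rx":0,"ry":0,"rz":0},{"gripper":1,"tx":0.02,"ty":0,"tz":-0.01,"rx":0,"ry":0,"rz":0},{"gripper":1,"tx":0.02,"ty":0,"tz":-0.05,"rx":0,"ry":0,"rz":0},{"gripper":1,"tx":0.03,"ty":0,"tz":-0.05,"rx":0,"ry":0,"rz":0},{"gripper":1,"tx":0.04,"ty":0,"tz":-0.04,"rx":0,"ry":0,"rz":0},{"gripper":1,"tx":0.04,"ty":0,"tz":0,"rx":0,"ry":0,"rz":0}]'
python3 - <<'E'
from h import *
from workcell import viewer
look('6'); plan([575.5,34,80],0)
p=viewer.get_image("side"); pickle.dump(p,open("side6.pkl","wb"))
cv2.imwrite("pics/side6.png",cv2.resize(p["image"][150:260,190:310,::-1],None,fx=5,fy=5,interpolation=cv2.INTER_CUBIC))
q0=pickle.load(open("top0.pkl","rb")); q=pickle.load(open("top6.pkl","rb")); a=world(q0);b=world(q)
# plate plane fit on dark plate, before/after
for w in(a,b):
    r=w[142:194,262:322].reshape(-1,3); r=r[(abs(r[:,2]-47)<6)]; A=np.c_[r[:,0]-645,r[:,1]+101,np.ones(len(r))]; print(len(r),np.linalg.lstsq(A,r[:,2],rcond=None)[0].round(4))
E
```

```text
t: 10.72
ee_pos: [576.6, 301.5, 349.0]
orientation: [2.219, 2.22, 0.012]
ft_force: [0.9, -0.8, -0.1]
width: 0.4
n 185 rect [574.   73.3] [38.  62.7] 1.4 thin end mid [574.8  42. ] other end [573.3 104.6]
pad 57 [715.1  32.8  48.4]
pad 65 [575.6  33.   48.2]
pad 57 [ 716.5 -237.9   47.2]
pad 60 [ 575.9 -237.9   47.8]
tip [576.9 306.2 165.3] axes x,y [-0.003  1.     0.005] [1.    0.003 0.006]
shift mm [-271.7   -1.6   84. ] turn deg [ 0.33 -0.28  0.16] F [ 0.75  3.33 -0.23] w 0.5 t 10.775 q [0.47 0.53 1.61 0.   1.   0.46]
2410 [-2.20000e-03  1.70000e-03  4.69595e+01]
2464 [-1.000e-03  1.100e-03  4.684e+01]
```

View pics/side6.png

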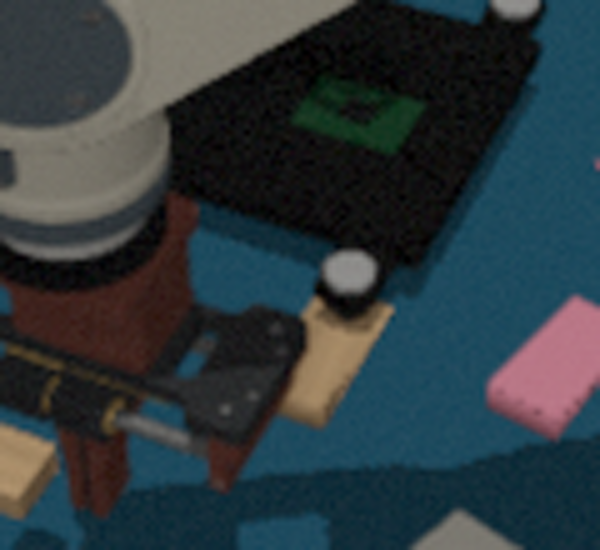

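View pics/top6.png

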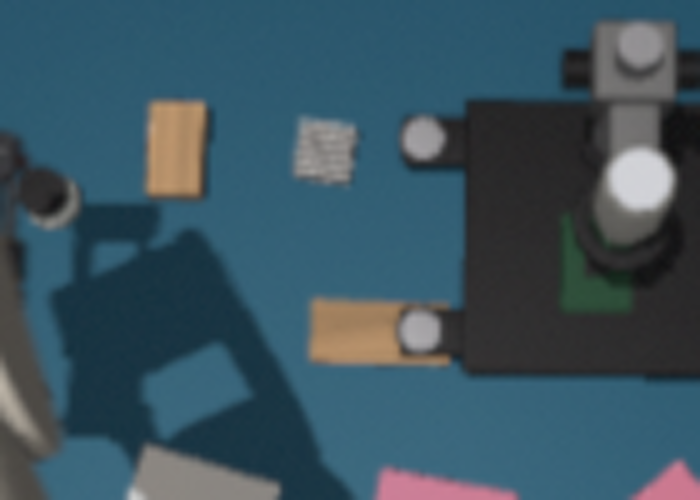

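```bash
python3 -m handwheel '[{"gripper":1,"tx":-0.05,"ty":0,"tz":0,"rx":0,"ry":0,"rz":0},{"gripper":1,"tx":-0.055,"ty":0,"tz":0,"rx":0,"ry":0,"rz":0},{"gripper":1,"tx":-0.055,"ty":0,"tz":0,"rx":0,"ry":0,"rz":0},{"gripper":1,"tx":-0.055,"ty":0,"tz":0,"rx":0,"ry":0,"rz":0},{"gripper":1,"tx":-0.04,"ty":0,"tz":0.03,"rx":0,"ry":0,"rz":0},{"gripper":1,"tx":-0.017,"ty":0,"tz":0.05,"rx":0,"ry":0,"rz":0},{"gripper":1,"tx":0,"ty":0,"tz":0,"rx":0,"ry":0,"rz":0},{"gripper":1,"tx":0,"ty":0,"tz":0,"rx":0,"ry":0,"rz":0}]'; python3 -c "
from h import *
plan([575.5,33.7,49],0)"
```

```text
t: 11.82
ee_pos: [576.6, 27.3, 264.8]
orientation: [2.22, 2.222, 0.001]
ft_force: [0.6, 0.6, -0.3]
width: 0.6
tip [576.7  27.3  82.8] axes x,y [-0.001  1.     0.   ] [1.    0.001 0.001]
shift mm [ 6.4 -1.1 33.8] turn deg [ 0.04 -0.01  0.04] F [ 0.56  0.6  -0.26] w 0.6 t 11.825 q [0.03 0.55 1.82 0.   0.77 0.03]
```

```bash
python3 -m handwheel '[{"gripper":1,"tx":0.0065,"ty":-0.001,"tz":0.01,"rx":0,"ry":0,"rz":0},{"gripper":1,"tx":0,"ty":0,"tz":0.01,"rx":0,"ry":0,"rz":0},{"gripper":1,"tx":0,"ty":0,"tz":0.007,"rx":0,"ry":0,"rz":0},{"gripper":1,"tx":0,"ty":0,"tz":0.003,"rx":0,"ry":0,"rz":0},{"gripper":1,"tx":0,"ty":0,"tz":0.002,"rx":0,"ry":0,"rz":0},{"gripper":1,"tx":0,"ty":0,"tz":0,"rx":0,"ry":0,"rz":0}]'; python3 -c "
from h import *
plan([575.5,33.7,49],0)"
```

```text
t: 12.58
ee_pos: [575.2, 33.1, 231.7]
orientation: [2.221, 2.222, 0.0]
ft_force: [-0.0, 0.4, -0.3]
width: 0.7
tip [575.2  33.1  49.7] axes x,y [-0.  1.  0.] [1. 0. 0.]
shift mm [0.6 0.3 0.7] turn deg [ 0.   -0.    0.02] F [-0.02  0.39 -0.28] w 0.7 t 12.575 q [0.04 0.6  1.83 0.   0.71 0.04]
```

```bash
python3 -m handwheel '[{"gripper":1,"tx":0.0004,"ty":0,"tz":0.0006,"rx":0,"ry":0,"rz":0},{"gripper":1,"tx":0,"ty":0,"tz":0.0006,"rx":0,"ry":0,"rz":0},{"gripper":1,"tx":0,"ty":0,"tz":0,"rx":0,"ry":0,"rz":0}]'
```

```text
t: 12.95
ee_pos: [575.3, 33.4, 231.4]
orientation: [2.221, 2.222, 0.0]
ft_force: [-2.5, -2.3, 9.1]
width: 0.5
```

```bash
python3 -m handwheel '[{"gripper":1,"tx":0,"ty":0,"tz":0.0006,"rx":0,"ry":0,"rz":0},{"gripper":1,"tx":0,"ty":0,"tz":0,"rx":0,"ry":0,"rz":0}]'
```

```text
t: 13.2
ee_pos: [575.2, 33.4, 231.3]
orientation: [2.221, 2.222, 0.0]
ft_force: [-3.9, -1.1, 13.2]
width: 0.5
```

```bash
python3 -m handwheel '[{"gripper":1,"tx":0,"ty":0,"tz":0.0008,"rx":0,"ry":0,"rz":0},{"gripper":1,"tx":0,"ty":0,"tz":0.0006,"rx":0,"ry":0,"rz":0},{"gripper":1,"tx":0,"ty":0,"tz":0,"rx":0,"ry":0,"rz":0},{"gripper":1,"tx":0,"ty":0,"tz":0,"rx":0,"ry":0,"rz":0}]'
```

```text
t: 13.7
ee_pos: [575.2, 33.4, 231.1]
orientation: [2.221, 2.222, 0.001]
ft_force: [-7.8, -1.2, 25.3]
width: 0.1
```

```bash
python3 -m handwheel '[{"gripper":1,"tx":0,"ty":0,"tz":0,"rx":0,"ry":0,"rz":0},{"gripper":1,"tx":0,"ty":0,"tz":0,"rx":0,"ry":0,"rz":0},{"gripper":1,"tx":0,"ty":0,"tz":0,"rx":0,"ry":0,"rz":0},{"gripper":1,"tx":0,"ty":0,"tz":0,"rx":0,"ry":0,"rz":0}]'; python3 -m handwheel '[{"gripper":1,"tx":0,"ty":0,"tz":-0.001,"rx":0,"ry":0,"rz":0},{"gripper":1,"tx":0,"ty":0,"tz":-0.003,"rx":0,"ry":0,"rz":0},{"gripper":1,"tx":0,"ty":0,"tz":-0.01,"rx":0,"ry":0,"rz":0},{"gripper":1,"tx":0.02,"ty":0,"tz":-0.04,"rx":0,"ry":0,"rz":0},{"gripper":1,"tx":0.04,"ty":0,"tz":-0.045,"rx":0,"ry":0,"rz":0},{"gripper":1,"tx":0.05,"ty":0,"tz":-0.03,"rx":0,"ry":0,"rz":0},{"gripper":1,"tx":0.05,"ty":0,"tz":0,"rx":0,"ry":0,"rz":0},{"gripper":1,"tx":0.05,"ty":0,"tz":0,"rx":0,"ry":0,"rz":0}]';python3 -m handwheel '[{"gripper":1,"tx":0.05,"ty":0,"tz":0,"rx":0,"ry":0,"rz":0},{"gripper":1,"tx":0.03,"ty":0,"tz":0,"rx":0,"ry":0,"rz":0},{"gripper":1,"tx":0,"ty":0,"tz":0,"rx":0,"ry":0,"rz":0}]'
python3 - <<'E'
from h import *
from workcell import viewer
look('7'); plan([575.5,34,80],0)
p=viewer.get_image("side"); pickle.dump(p,open("side7.pkl","wb"))
cv2.imwrite("pics/side7.png",cv2.resize(p["image"][150:260,190:310,::-1],None,fx=5,fy=5,interpolation=cv2.INTER_CUBIC))
for n in "067":
    w=world(pickle.load(open(f"top{n}.pkl","rb")))
    r=w[142:194,262:322].reshape(-1,3); r=r[(abs(r[:,2]-47)<6)]; A=np.c_[r[:,0]-645,r[:,1]+101,np.ones(len(r))]; print(len(r),np.linalg.lstsq(A,r[:,2],rcond=None)[0].round(4))
E
```

```text
t: 14.2
ee_pos: [575.2, 33.4, 231.1]
orientation: [2.221, 2.222, 0.001]
ft_force: [-7.7, -0.5, 25.9]
width: 0.5
t: 15.2
ee_pos: [574.9, 245.2, 358.7]
orientation: [2.221, 2.221, 0.002]
ft_force: [0.7, -0.0, -0.1]
width: 0.7
t: 15.58
ee_pos: [574.6, 325.6, 357.6]
orientation: [-2.218, -2.225, -0.001]
ft_force: [-0.3, -0.1, 0.3]
width: 0.4
n 182 rect [573.8  74.6] [37.6 59.6] 1.8 thin end mid [574.7  44.8] other end [572.8 104.4]
pad 57 [715.1  32.7  48. ]
pad 67 [575.9  33.5  47.6]
pad 56 [ 716.  -237.8   48.1]
pad 60 [ 575.7 -237.8   48.5]
tip [574.6 324.1 175.4] axes x,y [-0.002  1.    -0.   ] [ 1.     0.002 -0.   ]
shift mm [-2.902e+02  2.000e-01  9.550e+01] turn deg [-0.01  0.02  0.13] F [-0.16 -0.57  0.39] w 0.6 t 15.625 q [ 0.5   0.53  1.58 -0.    1.03  0.49]
2410 [-2.20000e-03  1.70000e-03  4.69595e+01]
2464 [-1.000e-03  1.100e-03  4.684e+01]
2448 [-1.30000e-03  7.00000e-04  4.69731e+01]
```

View pics/side7.png

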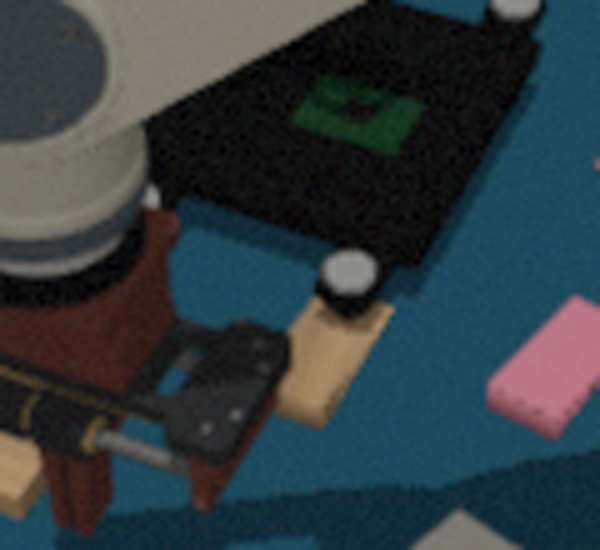

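View pics/top7.png

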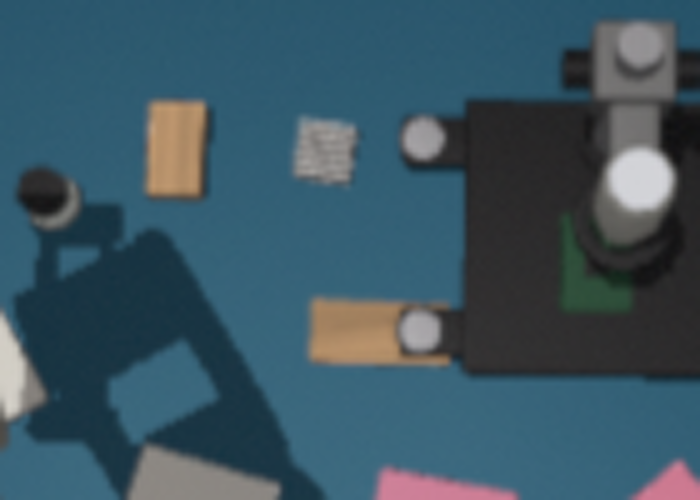

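The wedge has not moved since before the press. The stand is level and where it was, and the other things on the mat are untouched. Handing in.

```bash
python3 -c "
from workcell import ctrl
print(ctrl.close_job())"
```

```text
the job is handed in; nothing more can be done
None
```

I slid the wooden wedge thin end first under the short foot until it was snug. After backing the fingers off it, I pressed the pad above that foot with about 25 N for about 0.6 s. The arm then came away, and I handed the job in at about 15.6 s.

- **Wedge:** I straightened it by about 9° while pushing, and it ended about 1 mm off the foot's line. Resistance began with the fingers at about y = 125 mm. It looked unmoved after the press.
- **Press:** the pad sank only about 0.3 mm between 9 N and 25 N, so the stand no longer rocked. There was also about 8 N of sideways force at full press.
- **Stand:** in the last pictures the pads were within about 1 mm of where they started. The plate's tilt was unchanged to about 0.001 rad.
- **Other things:** those in view stood where they were by eye. I did not measure them or check the far side of the mat again.

**More push than intended:** I sent the last two pushing steps together, so the wedge was pushed with up to about 18 N before I stopped, not the roughly 5 N I meant. I saw no lifting or shifting of the stand. The cameras are only good to a fraction of a millimetre, so I can't rule out a very small lift.

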